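# Release and push out the filter slide of an air monitor

### The arm

A 6-joint arm with a two-finger parallel gripper is mounted at the origin on the work surface. World frame = base frame: x ahead of the robot, y to its left, z up, the work surface at z = 0. Lengths are in m, angles in rad, forces in N, time in s.
With the tool pointing down it reaches from about 0.35 to 0.975 m from the base axis. Payload 4.9 kg.
Tool frame: the origin (TCP) lies midway between the tips of the shut fingers; the grasp point (between the pads) lies 19 mm behind it; z points along the fingers, y is the direction in which the jaws open and shut (so a half turn about z gives the same grasp; the last joint's range is limited). The gripper opens to 85 mm and grips with 20 to 120 N. Pads are 22 mm wide; open, the fingers measure 114 mm over their backs; the gripper's body (76 mm by 85 mm) begins 54 mm behind the grasp point. The pads swing forward as they close: fully open they stand 13 mm farther back than shut.
Start: joints at [1.025, 0.053, 1.613, -0, 1.476, -0.119], TCP at [0.259, 0.569, 0.231] pointing down, gripper open.
Joint ranges: [-3.01, 3.01], [-1.01, 2.22], [0.06, 2.58], [-1.02, 4.17], [0.09, 2.62], [-3.14, 3.14]. Speed limits (rad/s): [2.57, 2.57, 3.14, 3.14, 3.14, 3.14].

### API

Orientations are given as a unit quaternion [w, x, y, z].
In Python, from plant import state, grab_frame, camera_params, job_done, boxes_of gives the robot as it stands.
- The arm moves only by the tool step_arm, never from a script. Its argument "steps" is a list of rows, each a list of 4 numbers: the shift along the tool's x, y, z in mm, then the turn about the tool's z in degrees. A call has 1 to 8 rows; each row shifts and turns the pose as measured when the row begins, along the tool's axes as they then stand; what a row does not reach is not made up. A row lasts 1/10 s, in which the tool goes at most 50 mm and 8.59 degrees, less where a joint would pass 70% of its speed; a pose out of reach is approached as far as the arm can. A call is refused whole if a number of a shift passes 50 or a number of a turn 8.59, either way. A call with a gripper value outside its range is refused whole. "claw" is the opening in per cent of the stroke, from 0 (shut) to 100 (fully open), set as the call begins (left out, the last holds). The fingers move at their own pace and stop on an object; the grip force is fixed at half the most. Time passes only in rows, so rows that do not move let the fingers close. It gives the time, the measured TCP pose, the force and the opening at its end, in the units of the state.
- state(): the state, without advancing time (a new reading comes with each control period).
- grab_frame(name): name is "side" or "top" or "wrist"; returns (picture, depth): 384x512x3 uint8, red, green, blue; 384x512 float32, m along the optical axis (not along the pixel's ray), 0 where there is no reading.
- camera_params(name): a dict with "mtx" (3x3 intrinsics, pixels), "k1" (the pictures are not rectified: a ray, as slopes to the right and down, at radius r is drawn at 1 + k1 r^2 times it, then the intrinsics apply), "extrinsics" (4x4, takes a point from camera to world coordinates); the wrist camera has in their place "T_tool_cam" (4x4, takes a point from camera to tool coordinates, whose origin is the TCP and whose axes are the flange's). Camera axes: x right, y down, z forward; pixel columns grow to the right and rows downward; lengths in m; the calibration is good to about 2 mm. A picture is of the moment at which its call begins: read the wrist's pose just before it. camera_params takes no time and is no camera call.
- job_done(): hands the job in, once; it reports no verdict.
Trained networks look in the newest picture that a camera, given by its name, has taken for a name from the list of things; names that differ only in an ending like _2 or _b are one class to them, and where a whole thing is asked for, a point or a joint stands for the part that bears it (a point fixed in the world has none). Each returns a list of dicts, best first, with "p" (0 to 1); they miss things now and then, are a little off and sometimes report something else, mostly with a low value. They report only what shows in the picture. A call takes as long as a camera call. They do not tell look-alikes from the thing itself.
- boxes_of(camera, label): "box" ([left, top, width, height] in pixels, round what is visible of it).
The state is a dict: "time": time; "joint_pos": joint angles; "joint_vel": joint speeds; "joint_efforts": joint torques, N m; "tool_pos": TCP position; "tool_rot": TCP orientation; "contact_force": force on the tool from outside, world axes, zero at the start; "ft_torque": the same for the moment, N m; "gripper_width": opening from 0.0 (shut) to 1.0 (fully open).
Only numpy, scipy, OpenCV 4.12 (cv2) and the standard library are available. Lean on these libraries where they do the work, as an engineer would, in place of code of your own. Each camera call takes 0.05 s, during which the arm holds its last target. There are 200 camera calls.

### The job

Open the air monitor for a filter change: take the pin tool from its stand, press the recessed release button in the filter slide a little over half way down with the pin (too light or too deep and the slide stays locked) and keep it held there while you push the slide out of the monitor's side as far as it will go. Then put the pin tool back in its stand, fully home, and let go. Be gentle (never more than 24 newtons on the monitor, pressing and pushing added together), let only the pin touch the monitor, and leave the mug, mouse and stamp where they are.

Things in the scene. Friction and masses are not known exactly. Their poses are not given: they have to be found in the camera images.
- unit: Air monitor, a white box fixed on the desk, 170 mm (its x) x 150 mm (y), deck 56 mm high; origin at the centre of its underside, z up. A block with a screen and a red knob stands 11 mm (knob 25 mm) above the deck over x = 14 to 84 mm. At x = -68 to -12 mm an open channel runs along y, closed at +y, open at -y, holding the filter slide. Turned up to 0.5 rad either way.
- slide: Filter slide, a grey bar 50 mm wide (x), 138 mm long (y), 30 mm high, lying in the unit's channel, axes parallel to the unit's. Origin at the centre of its underside, at (-40.5, -3, 26) mm in the unit's frame when shut; its top is then level with the deck. It slides only along the unit's -y, 60 mm from shut to its stop, against about 4.5 N of friction.
- slide_end (a point): Middle of the slide's end cap (54 x 28 mm), which comes out of the monitor's -y side. Under the slide a catch moves with the button: less than 4 mm down it locks the slide both ways; more than 6.5 mm down an over-travel stop locks it too (hard stop at 9 mm, 11 N). It locks so in notches about every 15 mm all along the travel, with about 1 mm of play.
- slide_hole (a point): Centre of the mouth of the release hole in the slide's top, 38 mm from the slide's origin towards +y; upright, round, 14 mm across, 1.5 mm chamfer. A flat sprung button fills it, at rest 4 to 16 mm below the mouth: this differs each time, so feel for it. It starts to move at 2 N and takes 1 N more per mm. The slide is free only while the button is 4 to 6.5 mm down (6 to 8.5 N).
- pin: Pin tool, about 60 g, upright in the stand at the start. Origin at the tip, z up along the tool. A round steel pin 7 mm across, tapered over the last 3 mm, runs from the tip to z = 30 mm; from z = 30 to 76 mm is the black handle, a square bar 16 x 16 mm, faces square to x and y. Seated, the handle's underside rests on the stand's top and the tip is 2 mm above the desk.
- stand: Tool stand, an aluminium block fixed on the desk, 60 x 60 mm and 32 mm high, with one upright round hole of 12 mm diameter through its middle (2 mm chamfer at the mouth); the origin is the centre of its underside. It may be left or right of the monitor.
- stand_hole (a point): Centre of the mouth of the stand's hole, on its top, 32 mm above the desk.
- mug: White mug, 76 mm across, 85 mm high, on the other side from the stand. Origin at the centre of its underside. Leave it alone.
- mouse: Black computer mouse, 105 x 60 x 30 mm. Origin at the centre of its underside. Leave it alone.
- stamp: Hand stamp, 60 x 34 mm foot, 78 mm high, wooden grip. Origin at the centre of its underside. Leave it alone.
Not all that is in view belongs to the job. What is meant by the unit is not purple, and is the larger of those in its own colour.

How it is judged:
By the outcome, as a careful person would: the job done as asked, in the order asked, and still so for the second after the job is handed in, with the robot touching nothing.
It also fails if it takes over 72 s, if anything falls off the work surface, if the arm or the gripper's body presses on something with over 40 N, if the wrist force passes 120 N, or if a joint passes its speed limit or range.

## Working session

There is one attempt and no reset: what is moved stays moved. The work goes in short steps, Python scripts to look and compute and a tool call to move; the robot and the scene stay as the last step left them, time stands still between calls to the robot, and variables do not carry over. Pictures are saved under pics/ and viewed, about 8 in all and at most 12, crops included, and the job is handed in when it is done.

Besides the shell and the picture viewer there is one more tool, called after "Emit:" by a JSON object that holds its "api" and its "payload". step_arm: Moves the arm, as the interface text tells. Its arguments: {"type":"object","properties":{"steps":{"type":"array"},"claw":{"type":"number"}},"required":["steps"]}

```bash
mkdir -p pics; ls
cat > h.py <<'E'
import numpy as np, cv2
from plant import state, grab_frame, camera_params, job_done, boxes_of
from scipy.spatial.transform import Rotation as R
def rot(q): return R.from_quat([q[1],q[2],q[3],q[0]]).as_matrix()
def T_of(name,s=None):
    p=camera_params(name)
    if name!="wrist": return np.array(p["extrinsics"])
    T=np.eye(4);T[:3,:3]=rot(s["tool_rot"]);T[:3,3]=s["tool_pos"]
    return T@np.array(p["T_tool_cam"])
def cloud(name,depth,s=None):
    p=camera_params(name);K=np.array(p["mtx"],float)
    h,w=depth.shape;u,v=np.meshgrid(np.arange(w),np.arange(h))
    uv=np.stack([u,v],-1).reshape(-1,1,2).astype(np.float64)
    n=cv2.undistortPoints(uv,K,np.array([p["k1"],0,0,0.])).reshape(h,w,2)
    P=np.dstack([n*depth[...,None],depth])
    T=T_of(name,s);W=P@T[:3,:3].T+T[:3,3];W[depth==0]=np.nan
    return W
def proj(name,X,s=None):
    p=camera_params(name);Ti=np.linalg.inv(T_of(name,s))
    return cv2.projectPoints(np.atleast_2d(X).astype(float),cv2.Rodrigues(Ti[:3,:3])[0],Ti[:3,3],np.array(p["mtx"],float),np.array([p["k1"],0,0,0.]))[0].reshape(-1,2)
E
python3 - <<'E'
from h import *
s=state();print({k:np.round(v,3) for k,v in s.items()})
for n in ["top","side"]:
    im,d=grab_frame(n);cv2.imwrite(f"pics/{n}0.png",im[...,::-1]);W=cloud(n,d);np.savez(f"{n}0",im=im,W=W)
    for l in ["unit","slide","slide_hole","slide_end","pin","stand","stand_hole","mug","mouse","stamp"]:
        for b in boxes_of(n,l)[:3]:
            x,y,w,h=b["box"];c=W[int(np.clip(y+h/2,0,383)),int(np.clip(x+w/2,0,511))]
            print(n,l,round(b["p"],2),np.round(b["box"]),np.round(c,3))
a=cv2.imread("pics/top0.png");b=cv2.imread("pics/side0.png")
print(camera_params("wrist"))
E
```

```text
pics
{'time': np.float64(0.0), 'joint_pos': array([ 1.025,  0.053,  1.614,  0.   ,  1.476, -0.119]), 'joint_vel': array([-0.001,  0.001, -0.002, -0.   , -0.002,  0.002]), 'joint_efforts': array([ 1.0000e-03, -3.9369e+01, -3.7018e+01,  0.0000e+00,  7.0000e-03,
       -0.0000e+00]), 'tool_pos': array([0.258, 0.568, 0.23 ]), 'tool_rot': array([-0.   ,  0.212,  0.977, -0.001]), 'contact_force': array([-0.01 ,  0.011,  0.353]), 'ft_torque': array([ 0.043,  0.032, -0.04 ]), 'gripper_width': np.float64(1.002)}
top unit 0.96 [220. 116.  81.  88.] [0.623 0.016 0.058]
top unit 0.75 [162. 217.  85.  91.] [0.381 0.143 0.053]
top unit 0.72 [271. 221.  56.  59.] [ 0.411 -0.077  0.037]
top slide 0.89 [165. 261.  69.  38.] [0.34  0.153 0.056]
top slide 0.88 [224. 161.  64.  35.] [nan nan nan]
top slide 0.83 [278. 249.  40.  20.] [ 0.391 -0.075  0.033]
top slide_hole 0.78 [226. 158.  64.  39.] [0.581 0.023 0.056]
top slide_hole 0.74 [120. 118.  27.  31.] [0.68  0.318 0.077]
top slide_hole 0.73 [167. 261.  64.  42.] [0.338 0.155 0.055]
top slide_end 0.96 [167. 261.  63.  40.] [0.34  0.155 0.056]
top s
[... 1543 characters left out ...]
  24.  34.] [0.482 0.302 0.076]
side mouse 0.82 [348. 282.  51.  29.] [ 0.694 -0.317  0.031]
side stamp 0.47 [265. 172.  27.  49.] [ 0.584 -0.003  0.054]
{'mtx': array([[294.52944816,   0.        , 258.42510643],
       [  0.        , 294.52944816, 192.64489947],
       [  0.        ,   0.        ,   1.        ]]), 'k1': -0.04038074824577531, 'T_tool_cam': array([[ 1.70948108e-04, -9.45527527e-01, -3.25542112e-01,
         8.45576263e-02],
       [ 9.99999669e-01,  4.20671807e-04, -6.96710849e-04,
         9.93193515e-05],
       [ 7.95705674e-04, -3.25541886e-01,  9.45527285e-01,
        -1.42289116e-01],
       [ 0.00000000e+00,  0.00000000e+00,  0.00000000e+00,
         1.00000000e+00]])}
```

View pics/top0.png

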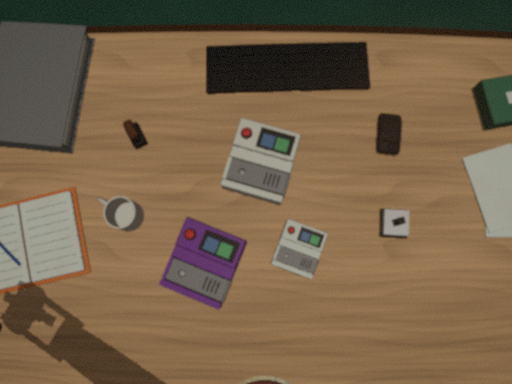

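View pics/side0.png

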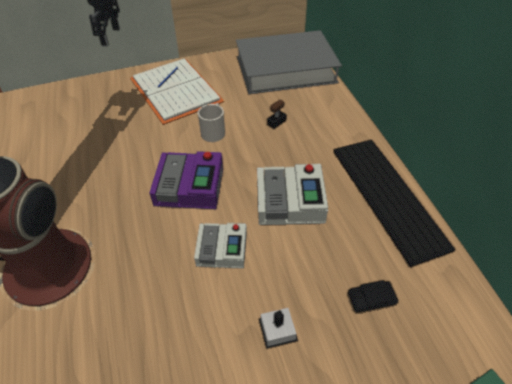

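Choice for the unit: candidates are the large white box at top-image (260,160), the small white box at (300,248), and the purple box at (203,262). By the description it is the large white one. The stand with the pin is at (396,222), the mug is on the other side at (121,212), the mouse is at (389,133) and the stamp is at (135,133).

Emit:
{"api": "step_arm", "payload": {"steps": [[-40, -29, -3, 0], [-40, -29, -3, 0], [-40, -29, -3, 0], [-40, -29, -3, 0], [-40, -29, -3, 0], [-40, -29, -3, 0], [-40, -29, -3, 0], [-40, -29, -3, 0]]}}

```text
time: 1.9
tool_pos: [0.4556, 0.2236, 0.2555]
tool_rot: [0.001, 0.206, 0.979, 0.001]
contact_force: [0.8, -0.2, 0.2]
gripper_width: 1.0
```

Emit:
{"api": "step_arm", "payload": {"steps": [[-40, -29, 0, 0], [-40, -29, 0, 0], [-40, -29, 0, 0], [-40, -29, 0, 0], [0, 0, 0, 0]]}}

```text
time: 2.4
tool_pos: [0.5575, 0.0455, 0.2578]
tool_rot: [0.004, 0.209, 0.978, 0.001]
contact_force: [0.2, 0.8, -0.2]
gripper_width: 1.0
```

Run:
```python
from h import *
s=state();im,d=grab_frame("wrist");W=cloud("wrist",d,s)
np.savez("w1",im=im,W=W,pos=s["tool_pos"],rot=s["tool_rot"]);cv2.imwrite("pics/w1.png",im[...,::-1])
for l in ["slide_hole","slide","slide_end","unit"]:
    for b in boxes_of("wrist",l)[:2]:
        x,y,w,h=b["box"];print(l,round(b["p"],2),np.round(b["box"]),np.round(W[int(y+h/2),int(min(511,x+w/2))],4))
# deck points fit
for n,(W_,im_) in {"w":(W,im),**{k:(np.load(f"{k}0.npz")["W"],np.load(f"{k}0.npz")["im"]) for k in("top","side")}}.items():
    P=W_.reshape(-1,3);c=im_.reshape(-1,3).astype(int)
    m=(P[:,2]>.045)&(P[:,2]<.10)&(np.hypot(P[:,0]-.62,P[:,1]-.016)<.13)
    r=cv2.minAreaRect((P[m,:2]*1000).astype(np.float32));print(n,m.sum(),r)
    if m.sum(): z=P[m,2];print(np.histogram(z,np.arange(.045,.1,.005)))
```

```text
slide_hole 0.95 [64. 50. 85. 39.] [ 0.3863 -0.0695  0.0371]
slide_hole 0.7 [189. 159. 121.  56.] [0.5786 0.0242 0.0564]
slide 0.72 [188. 161. 116.  53.] [0.5772 0.0208 0.0559]
slide 0.64 [60. 52. 85. 38.] [ 0.3866 -0.074   0.0369]
slide_end 0.9 [62. 52. 87. 42.] [ 0.3891 -0.0738  0.0376]
slide_end 0.83 [189. 162. 120.  56.] [0.5824 0.0224 0.0555]
unit 0.63 [186. 141. 136. 145.] [0.613  0.0153 0.0556]
unit 0.57 [ 61.  42. 115. 107.] [ 0.4169 -0.072   0.0378]
w 14807 ((621.952392578125, 14.048912048339844), (153.48760986328125, 169.42776489257812), 74.23409271240234)
(array([ 348, 2533, 6468,  415, 4669,  157,  104,  113,    0,    0,    0]), array([0.045, 0.05 , 0.055, 0.06 , 0.065, 0.07 , 0.075, 0.08 , 0.085,
       0.09 , 0.095, 0.1  ]))
top 4362 ((622.7203979492188, 14.721305847167969), (153.1634063720703, 167.79949951171875), 74.10490417480469)
(array([  97, 1020, 1423,  431, 1111,  217,   38,   24,    1,    0,    0]), array([0.045, 0.05 , 0.055, 0.06 , 0.065, 0.07 , 0.075, 0.08 , 0.085,
       0.09 , 0.095, 0.1  ]))
side 3138 ((622.1336669921875, 12.2166748046875), (157.9791717529297, 169.57931518554688), 74.31803131103516)
(array([121, 968, 789, 274, 891,  54,  27,  14,   0,   0,   0]), array([0.045, 0.05 , 0.055, 0.06 , 0.065, 0.07 , 0.075, 0.08 , 0.085,
       0.09 , 0.095, 0.1  ]))
```

View pics/w1.png

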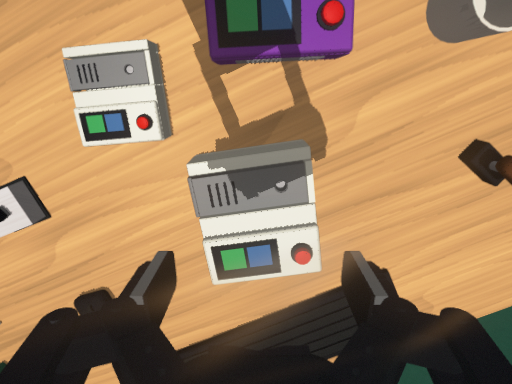

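The large white unit is central, with its release hole at about (281,185), the knob at (302,254) and the slide outlet on the left side. The small white look-alike is at (115,95) and purple is at the top.

Run:
```python
from h import *
f=np.load("w1.npz");im,W=f["im"],f["W"];s=dict(tool_pos=f["pos"],tool_rot=f["rot"])
th=np.radians(-15.8);c=np.array([.622,.0142]);Rm=np.array([[np.cos(th),-np.sin(th)],[np.sin(th),np.cos(th)]])
h=c+Rm@[-.0405,.035];print("hole from rect",h,proj("wrist",[*h,.056],s))
print(np.round(W[185,274:290],4)[:, :])
L=Rm@[0,-.069]; 
a=cv2.resize(im[140:225,180:330],None,fx=5,fy=5,interpolation=cv2.INTER_CUBIC)
cv2.imwrite("pics/w1c.png",a[...,::-1])
# finger depth region of stand from top/side
for k in("top","side"):
    g=np.load(k+"0.npz");P=g["W"].reshape(-1,3)
    m=(P[:,2]>.02)&(np.hypot(P[:,0]-.475,P[:,1]+.30)<.06);print(k,m.sum(),cv2.minAreaRect((P[m,:2]*1000).astype(np.float32)))
    m=(P[:,2]>.065)&(np.hypot(P[:,0]-.475,P[:,1]+.30)<.06);print(m.sum(),P[m].mean(0))
```

```text
hole from rect [0.59255998 0.05890498] [[279.46249352 185.75319788]]
[[0.5894 0.053  0.0544]
 [0.5948 0.053  0.0391]
 [0.5941 0.0545 0.0432]
 [0.5947 0.0556 0.0428]
 [0.5952 0.0568 0.0429]
 [0.5957 0.058  0.043 ]
 [0.5966 0.0591 0.0419]
 [0.5967 0.0603 0.0431]
 [0.5974 0.0614 0.0426]
 [0.5982 0.0625 0.0417]
 [0.5993 0.0636 0.0399]
 [0.5985 0.065  0.044 ]
 [   nan    nan    nan]
 [0.5956 0.0677 0.0554]
 [0.596  0.0688 0.0557]
 [0.5965 0.0699 0.0559]]
top 669 ((479.2080993652344, -309.146728515625), (61.50027847290039, 61.55243682861328), 87.5619888305664)
58 [ 0.4786546  -0.30919632  0.07564802]
side 869 ((478.6742858886719, -311.72509765625), (61.4133186340332, 60.995338439941406), 87.31356048583984)
85 [ 0.47775972 -0.31389603  0.07543273]
```

View pics/w1c.png

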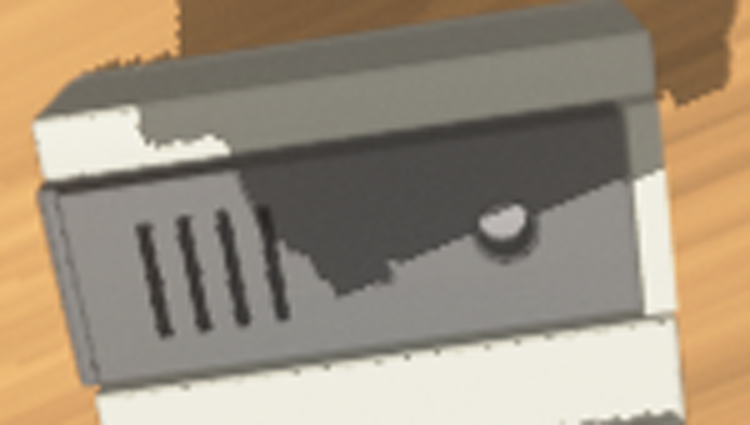

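The crop confirms the choice: a white unit with a grey slide, the hole at about (281,186.5) in the full picture, and the end cap at the left (-y). Now the stand.

Emit:
{"api": "step_arm", "payload": {"steps": [[-9, -45, 8, 0], [-9, -45, 8, 0], [-9, -45, 8, 0], [-9, -45, 8, 0], [-9, -45, 8, 0], [-9, -45, 8, 0], [-9, -45, 8, 0], [-9, -45, 8, 0]]}}

```text
time: 3.45
tool_pos: [0.4826, -0.302, 0.1935]
tool_rot: [0.009, 0.189, 0.982, 0.003]
contact_force: [0.8, -0.1, -0.3]
gripper_width: 1.003
```

Emit:
{"api": "step_arm", "payload": {"steps": [[0, 0, 0, -7], [0, 0, 0, -7], [0, 0, 0, -7], [0, 0, 0, 0]], "claw": 60}}

```text
time: 3.85
tool_pos: [0.4817, -0.302, 0.1918]
tool_rot: [0.008, -0.0, 1.0, 0.002]
contact_force: [-0.4, -0.5, -0.3]
gripper_width: 0.602
```

```bash
cat >> h.py <<'E'
def shift(s,tgt,head):
    M=rot(s["tool_rot"]);d=M.T@(np.array(tgt)-s["tool_pos"])
    hd=np.degrees(np.arctan2(M[1,1],M[0,1]));a=(head-hd+90)%180-90
    print("tool pos",np.round(s["tool_pos"],4),"tool z",np.round(M[:,2],3),"y heading",round(hd,2));print("shift mm",np.round(d*1000,1),"turn",round(-a,2))
E
python3 - <<'E'
from h import *
s=state();im,d=grab_frame("wrist");W=cloud("wrist",d,s)
np.savez("w2",im=im,W=W,pos=s["tool_pos"],rot=s["tool_rot"]);cv2.imwrite("pics/w2.png",im[...,::-1])
P=W.reshape(-1,3);n=np.hypot(P[:,0]-.478,P[:,1]+.311)<.06
m=n&(P[:,2]>.02)&(P[:,2]<.095);print(m.sum(),cv2.minAreaRect((P[m,:2]*1000).astype(np.float32)))
m=n&(P[:,2]>.071)&(P[:,2]<.09);print(m.sum(),cv2.minAreaRect((P[m,:2]*1000).astype(np.float32)),P[m].mean(0))
m=n&(P[:,2]>.026)&(P[:,2]<.037);print(m.sum(),cv2.minAreaRect((P[m,:2]*1000).astype(np.float32)),P[m].mean(0)[2])
shift(s,[.478,-.311,.045],87.5)
E
```

```text
3212 ((478.39801025390625, -309.8760681152344), (60.123470306396484, 60.82880783081055), 86.72265625)
317 ((478.0980529785156, -309.8838195800781), (16.042770385742188, 15.984359741210938), 14.05166244506836) [ 0.47731339 -0.30978525  0.07699811]
2658 ((478.43756103515625, -309.9103698730469), (60.070701599121094, 60.81877517700195), 86.881103515625) 0.031497241244018336
tool pos [ 0.4817 -0.302   0.1918] tool z [ 0.016  0.004 -1.   ] y heading 90.01
shift mm [  6.   -9.5 146.7] turn 2.51
```

View pics/w2.png

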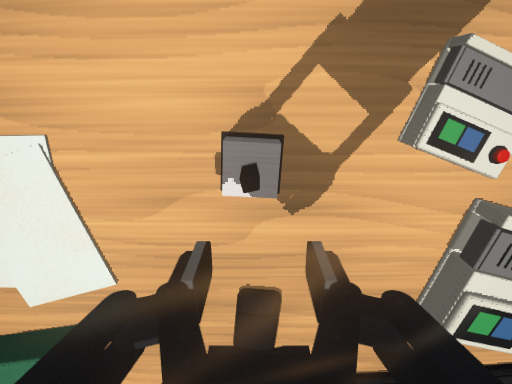

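The stand is at (250,165) and the pin's handle top at (250,178), turned about 14°. The fingers straddle it below in the picture.

Emit:
{"api": "step_arm", "payload": {"steps": [[3, -4.5, 0, -7], [3, -5, 0, -7], [0, 0, 20, 0], [0, 0, 20, 0], [0, 0, 20, 0], [0, 0, 10, 0], [0, 0, 0, 0]]}}

```text
time: 4.6
tool_pos: [0.4814, -0.3058, 0.1226]
tool_rot: [0.01, -0.123, 0.992, -0.001]
contact_force: [0.3, -0.1, -0.1]
gripper_width: 0.601
```

Run:
```python
from h import *
s=state();im,d=grab_frame("wrist");W=cloud("wrist",d,s)
P=W.reshape(-1,3);n=np.hypot(P[:,0]-.478,P[:,1]+.311)<.03
m=n&(P[:,2]>.071)&(P[:,2]<.09);print(m.sum(),cv2.minAreaRect((P[m,:2]*1000).astype(np.float32)),P[m].mean(0)) 
shift(s,[.478,-.3099,.040],104)
```

```text
546 ((478.1229248046875, -309.7816162109375), (16.270235061645508, 15.434807777404785), 14.28519058227539) [ 0.4771601  -0.30998766  0.07690212]
tool pos [ 0.4814 -0.3058  0.1226] tool z [ 0.02   0.001 -1.   ] y heading 104.15
shift mm [ 6.  -2.8 82.5] turn 0.15
```

Emit:
{"api": "step_arm", "payload": {"steps": [[3, -1.5, 15, 0], [3, -1.5, 15, 0], [0, 0, 15, 0], [0, 0, 15, 0], [0, 0, 12, 0], [0, 0, 8, 0], [0, 0, 2, 0], [0, 0, 0, 0]]}}

```text
time: 5.45
tool_pos: [0.4791, -0.3115, 0.0359]
tool_rot: [0.011, -0.123, 0.992, -0.002]
contact_force: [-0.3, 0.2, 0.0]
gripper_width: 0.597
```

Run:
```python
from h import *
shift(state(),[.478,-.3099,.040],104)
```

```text
tool pos [ 0.4791 -0.3115  0.0359] tool z [ 0.023 -0.002 -1.   ] y heading 104.09
shift mm [ 0.6  1.8 -4.2] turn 0.09
```

Emit:
{"api": "step_arm", "payload": {"steps": [[0.5, 1.8, -4, 0], [0, 0, 0, 0]]}}

```text
time: 5.65
tool_pos: [0.4786, -0.3102, 0.041]
tool_rot: [0.012, -0.123, 0.992, -0.003]
contact_force: [0.5, 0.0, 1.1]
gripper_width: 0.602
```

Emit:
{"api": "step_arm", "payload": {"steps": [[0, 0, 0, 0], [0, 0, 0, 0], [0, 0, 0, 0], [0, 0, 0, 0], [0, 0, 0, 0]], "claw": 0}}

```text
time: 6.15
tool_pos: [0.4798, -0.3112, 0.0434]
tool_rot: [0.013, -0.123, 0.992, -0.004]
contact_force: [-0.4, 0.6, -2.0]
gripper_width: 0.177
```

Emit:
{"api": "step_arm", "payload": {"steps": [[0, 0, -5, 0], [0, 0, -15, 0], [0, 0, -20, 0], [0, 0, -20, 0], [0, 0, -20, 0], [0, 0, -20, 0], [0, 0, 0, 0]]}}

```text
time: 6.85
tool_pos: [0.4769, -0.3106, 0.152]
tool_rot: [0.014, -0.123, 0.992, -0.005]
contact_force: [0.0, -0.4, -0.1]
gripper_width: 0.176
```

Run:
```python
from h import *
import time
for i in range(3):
    s=state();print(np.round(s["tool_pos"],4),np.round(s["contact_force"],2),s["gripper_width"])
shift(s,[.593,.0604,.15],74.2)
```

```text
[ 0.4769 -0.3106  0.152 ] [ 0.04 -0.4  -0.09] 0.17589347217331572
[ 0.4769 -0.3106  0.152 ] [ 0.04 -0.4  -0.09] 0.17589347217331572
[ 0.4769 -0.3106  0.152 ] [ 0.04 -0.4  -0.09] 0.17589347217331572
tool pos [ 0.4769 -0.3106  0.152 ] tool z [ 0.029 -0.006 -1.   ] y heading 104.1
shift mm [-202.9  331.6    3. ] turn 29.9
```

Emit:
{"api": "step_arm", "payload": {"steps": [[0, 0, 0, 7.5], [0, 0, 0, 7.5], [0, 0, 0, 7.5], [0, 0, 0, 7.4], [-1, 38, 0, 0], [-1, 40, 0, 0], [-1, 40, 0, 0], [-1, 40, 0, 0]]}}

```text
time: 7.65
tool_pos: [0.5262, -0.1602, 0.1511]
tool_rot: [0.014, 0.153, 0.988, -0.002]
contact_force: [0.1, 0.2, -0.5]
gripper_width: 0.177
```

Emit:
{"api": "step_arm", "payload": {"steps": [[-1, 40, 0, 0], [-1, 40, 0, 0], [-1, 40, 0, 0], [-1, 40, 0, 0], [-1, 30, 0, 0], [-1, 10, 0, 0], [0, 0, 0, 0]]}}

```text
time: 8.35
tool_pos: [0.592, 0.0414, 0.1477]
tool_rot: [0.012, 0.15, 0.989, -0.001]
contact_force: [-0.1, -1.0, -0.3]
gripper_width: 0.175
```

Run:
```python
from h import *
s=state();print(s["contact_force"],s["gripper_width"]);shift(s,[.593,.0604,.15],74.2)
```

```text
[-0.13902594 -0.96271238 -0.28426539] 0.17468020657259942
tool pos [0.592  0.0414 0.1477] tool z [ 0.023 -0.006 -1.   ] y heading 72.7
shift mm [ 4.6 18.5 -2.4] turn -1.5
```

Emit:
{"api": "step_arm", "payload": {"steps": [[2.5, 9.5, 5, -1.5], [2, 9, 10, 0], [0, 0, 10, 0], [0, 0, 10, 0], [0, 0, 0, 0]]}}

```text
time: 8.85
tool_pos: [0.5918, 0.0577, 0.1077]
tool_rot: [0.01, 0.139, 0.99, -0.002]
contact_force: [0.4, -0.2, -0.4]
gripper_width: 0.177
```

Run:
```python
from h import *
s=state();im,d=grab_frame("wrist");W=cloud("wrist",d,s)
np.savez("w3",im=im,W=W,pos=s["tool_pos"],rot=s["tool_rot"])
shift(s,[.593,.0604,.15],74.2)
h=proj("wrist",[.593,.0604,.056],s)[0];t=s["tool_pos"]+rot(s["tool_rot"])@[0,0,.041];print("hole px",h,"tip",t,proj("wrist",t,s))
u,v=int(h[0]),int(h[1]);x0,y0=max(0,u-80),max(0,v-70)
a=cv2.resize(im[y0:y0+110,x0:x0+150],None,fx=5,fy=5,interpolation=cv2.INTER_CUBIC);print(x0,y0)
cv2.imwrite("pics/w3.png",a[...,::-1])
```

```text
tool pos [0.5918 0.0577 0.1077] tool z [ 0.019 -0.008 -1.   ] y heading 74.08
shift mm [ -1.3   2.9 -42.3] turn -0.12
hole px [262.6637651  215.25829544] tip [0.59260616 0.05734383 0.06668186] [[258.3615946  222.39141512]]
182 145
```

View pics/w3.png

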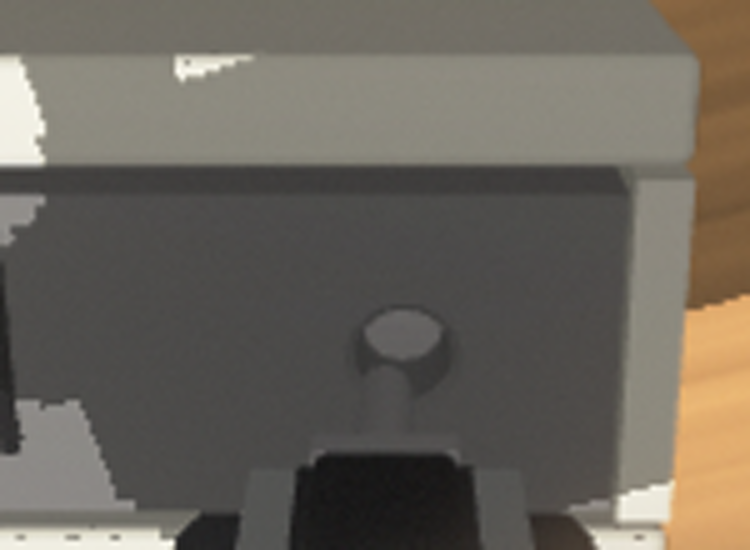

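Pin tip is at about (259,219) and the hole mouth centre at (262,215), so the aim is about 2.5 mm off along tool y. I'll correct that and enter.

Emit:
{"api": "step_arm", "payload": {"steps": [[0.4, 2.4, 0, 0], [0, 0, 4, 0], [0, 0, 4, 0], [0, 0, 4, 0], [0, 0, 2, 0], [0, 0, 0, 0]]}}

```text
time: 9.5
tool_pos: [0.5939, 0.0592, 0.0946]
tool_rot: [0.012, 0.139, 0.99, -0.002]
contact_force: [-0.0, 0.7, -0.1]
gripper_width: 0.181
```

Run:
```python
from h import *
s=state();shift(s,[.593,.0604,.097],74.2);t=s["tool_pos"]+rot(s["tool_rot"])@[0,0.0006,.041];print("tip",t,s["contact_force"])
```

```text
tool pos [0.5939 0.0592 0.0946] tool z [ 0.023 -0.008 -1.   ] y heading 74.0
shift mm [ 1.1  0.9 -2.4] turn -0.2
tip [0.59500656 0.05945725 0.05363703] [-0.03840343  0.70274582 -0.05854279]
```

Emit:
{"api": "step_arm", "payload": {"steps": [[1, 0.3, 2, 0], [0, 0, 2, 0], [0, 0, 2, 0], [0, 0, 0, 0]]}}

```text
time: 9.9
tool_pos: [0.5932, 0.0598, 0.0883]
tool_rot: [0.012, 0.139, 0.99, -0.002]
contact_force: [-1.1, 0.9, -0.3]
gripper_width: 0.177
```

Emit:
{"api": "step_arm", "payload": {"steps": [[0, 0, 0, 0]]}}

```text
time: 10.0
tool_pos: [0.5933, 0.0598, 0.0883]
tool_rot: [0.012, 0.139, 0.99, -0.002]
contact_force: [0.6, -0.0, -0.3]
gripper_width: 0.177
```

Emit:
{"api": "step_arm", "payload": {"steps": [[0, 0, 1.5, 0], [0, 0, 1, 0]]}}

```text
time: 10.2
tool_pos: [0.5936, 0.0598, 0.086]
tool_rot: [0.012, 0.139, 0.99, -0.002]
contact_force: [0.4, -0.4, -0.3]
gripper_width: 0.18
```

Emit:
{"api": "step_arm", "payload": {"steps": [[0, 0, 1, 0], [0, 0, 0.5, 0]]}}

```text
time: 10.4
tool_pos: [0.5936, 0.0598, 0.0844]
tool_rot: [0.012, 0.139, 0.99, -0.002]
contact_force: [0.3, 0.0, -1.5]
gripper_width: 0.178
```

Emit:
{"api": "step_arm", "payload": {"steps": [[0, 0, 1, 0], [0, 0, 0.5, 0]]}}

```text
time: 10.6
tool_pos: [0.5938, 0.0598, 0.0832]
tool_rot: [0.012, 0.139, 0.99, -0.002]
contact_force: [-0.9, 0.3, 2.4]
gripper_width: 0.18
```

Emit:
{"api": "step_arm", "payload": {"steps": [[0, 0, 1, 0], [0, 0, 0.3, 0]]}}

```text
time: 10.8
tool_pos: [0.5939, 0.0598, 0.0825]
tool_rot: [0.012, 0.139, 0.99, -0.002]
contact_force: [-1.9, 0.1, 2.8]
gripper_width: 0.18
```

Emit:
{"api": "step_arm", "payload": {"steps": [[0, 0, 1, 0], [0, 0, 0.3, 0]]}}

```text
time: 11.0
tool_pos: [0.594, 0.0598, 0.0817]
tool_rot: [0.012, 0.139, 0.99, -0.002]
contact_force: [-2.0, -0.9, 2.3]
gripper_width: 0.177
```

Emit:
{"api": "step_arm", "payload": {"steps": [[1, 0, 0, 0], [0, 0, 0, 0]]}}

```text
time: 11.2
tool_pos: [0.5938, 0.0598, 0.0823]
tool_rot: [0.013, 0.139, 0.99, -0.002]
contact_force: [-1.2, 0.3, 2.8]
gripper_width: 0.18
```

Run:
```python
from h import *
for i in range(5):
    s=state();print(np.round(s["contact_force"],2),np.round(s["ft_torque"],3),np.round(s["tool_pos"],4)); grab_frame("side")
im,d=grab_frame("wrist")
a=cv2.resize(im[150:260,182:332],None,fx=5,fy=5,interpolation=cv2.INTER_CUBIC);cv2.imwrite("pics/w4.png",a[...,::-1])
```

```text
[-1.19  0.29  2.83] [-0.099  0.261  0.013] [0.5938 0.0598 0.0823]
[-0.8  -1.38  2.89] [-0.05   0.153  0.007] [0.5938 0.0598 0.0823]
[-0.87  0.08  2.  ] [-0.068  0.151 -0.013] [0.5937 0.0598 0.0822]
[-1.02 -0.03  2.74] [-0.105  0.153  0.001] [0.5937 0.0598 0.0821]
[-0.9   0.05  2.42] [-0.136  0.185 -0.03 ] [0.5937 0.0599 0.0821]
```

View pics/w4.png

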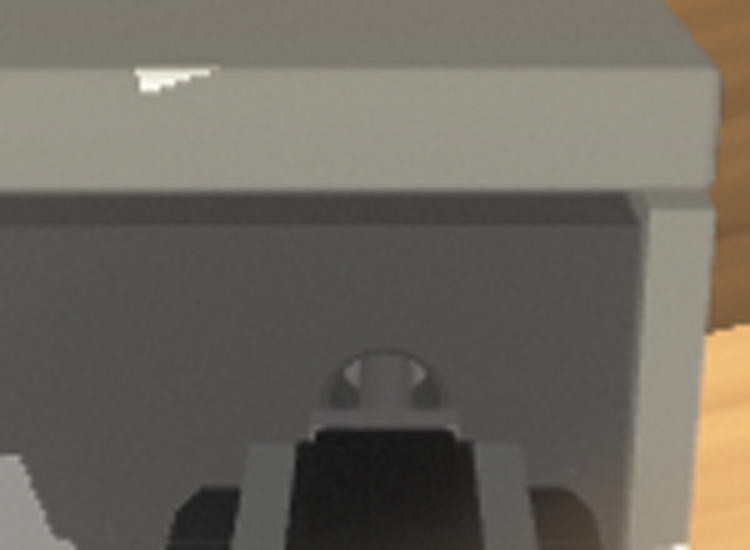

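Pin is in the hole, centred sideways (pin at crop x 355-412, hole at 325-450), and just resting on the button. Pressing on.

Emit:
{"api": "step_arm", "payload": {"steps": [[0.5, 0, 1.2, 0], [0, 0, 1, 0], [0, 0, 1, 0]]}}

```text
time: 11.8
tool_pos: [0.5938, 0.0599, 0.0796]
tool_rot: [0.014, 0.139, 0.99, -0.002]
contact_force: [-1.4, -0.4, 4.7]
gripper_width: 0.176
```

```bash
cat > f.py <<'E'
from h import *
F=[];
for i in range(4):
    s=state();F.append(s["contact_force"]); grab_frame("side")
s=state();F.append(s["contact_force"]);print(s["time"],np.round(np.mean(F,0),2),np.round(s["tool_pos"],4),s["gripper_width"])
u=np.array([.272,.962,0]);print("along unit y",round(np.mean(F,0)@u,2),"pos along",round((s["tool_pos"]@u)*1000,2),"across",round(s["tool_pos"]@np.array([.962,-.272,0])*1000,2),"tilt",np.round(rot(s["tool_rot"])[:,2],3))
E
python3 f.py
```

```text
12.0 [-1.39 -0.46  5.05] [0.5939 0.0599 0.0796] 0.17474696495002048
along unit y -0.82 pos along 219.12 across 555.0 tilt [ 0.027 -0.009 -1.   ]
```

Emit:
{"api": "step_arm", "payload": {"steps": [[0.5, 0, 1.2, 0], [0.3, 0, 1, 0]]}}

```text
time: 12.2
tool_pos: [0.5938, 0.0599, 0.0783]
tool_rot: [0.015, 0.139, 0.99, -0.003]
contact_force: [-0.8, -0.6, 6.3]
gripper_width: 0.175
```

```bash
python3 f.py
```

```text
12.4 [-1.47 -0.95  6.35] [0.5938 0.0599 0.0784] 0.17916955711500543
along unit y -1.31 pos along 219.16 across 554.93 tilt [ 0.028 -0.009 -1.   ]
```

Emit:
{"api": "step_arm", "payload": {"steps": [[0.3, 0, 1, 0], [0, 0, 0.4, 0]]}}

```text
time: 12.6
tool_pos: [0.5939, 0.0599, 0.0782]
tool_rot: [0.015, 0.139, 0.99, -0.003]
contact_force: [-2.1, 0.4, 6.0]
gripper_width: 0.172
```

```bash
python3 f.py
```

```text
12.8 [-2.26  0.09  6.42] [0.5939 0.0599 0.0782] 0.17697531306015968
along unit y -0.53 pos along 219.15 across 554.99 tilt [ 0.028 -0.009 -1.   ]
```

Emit:
{"api": "step_arm", "payload": {"steps": [[0, 0, 1.2, 0], [0, 0, 0.8, 0]]}}

```text
time: 13.0
tool_pos: [0.594, 0.0599, 0.0773]
tool_rot: [0.014, 0.139, 0.99, -0.003]
contact_force: [-3.2, -1.1, 7.5]
gripper_width: 0.181
```

```bash
python3 f.py
```

```text
13.2 [-2.59 -0.54  7.17] [0.594  0.0599 0.0774] 0.1793607234720112
along unit y -1.22 pos along 219.21 across 555.1 tilt [ 0.028 -0.009 -1.   ]
```

Emit:
{"api": "step_arm", "payload": {"steps": [[0.4, -1.5, 0.65, 0], [0.4, -1.5, 0.65, 0]]}}

```text
time: 13.4
tool_pos: [0.5936, 0.0593, 0.0778]
tool_rot: [0.016, 0.139, 0.99, -0.0]
contact_force: [-1.0, 3.6, 6.6]
gripper_width: 0.183
```

```bash
python3 f.py
```

```text
13.6 [-1.04  3.41  6.69] [0.5936 0.0593 0.0779] 0.17479086822378226
along unit y 3.0 pos along 218.52 across 554.93 tilt [ 0.031 -0.005 -1.   ]
```

Emit:
{"api": "step_arm", "payload": {"steps": [[0.2, -2, 0.95, 0], [0.2, -2, 0.85, 0]]}}

```text
time: 13.8
tool_pos: [0.5936, 0.0584, 0.078]
tool_rot: [0.017, 0.139, 0.99, 0.003]
contact_force: [-1.0, 3.2, 6.6]
gripper_width: 0.182
```

```bash
python3 f.py
```

```text
14.0 [-1.08  3.41  6.47] [0.5937 0.0584 0.078 ] 0.18026602748493645
along unit y 2.99 pos along 217.62 across 555.23 tilt [ 0.035  0.001 -0.999]
```

Emit:
{"api": "step_arm", "payload": {"steps": [[0.2, -3.5, 1.1, 0], [0.2, -3.5, 0.9, 0]]}}

```text
time: 14.2
tool_pos: [0.5934, 0.0549, 0.0781]
tool_rot: [0.019, 0.139, 0.99, 0.007]
contact_force: [-0.6, 6.1, 6.7]
gripper_width: 0.183
```

```bash
python3 f.py
```

```text
14.4 [-0.55  4.84  6.57] [0.5934 0.0547 0.0781] 0.17861137047890785
along unit y 4.51 pos along 213.99 across 555.96 tilt [ 0.04   0.007 -0.999]
```

Emit:
{"api": "step_arm", "payload": {"steps": [[0.3, -4, 1.3, 0], [0.3, -4.5, 1.1, 0], [0.3, -4.5, 0.9, 0]]}}

```text
time: 14.7
tool_pos: [0.5915, 0.0482, 0.0781]
tool_rot: [0.021, 0.14, 0.99, 0.013]
contact_force: [-0.7, 7.1, 5.7]
gripper_width: 0.177
```

```bash
python3 f.py
```

```text
14.9 [-0.91  4.92  6.94] [0.5914 0.0478 0.0781] 0.17771906472906293
along unit y 4.49 pos along 206.86 across 555.95 tilt [ 0.046  0.019 -0.999]
```

Emit:
{"api": "step_arm", "payload": {"steps": [[0.3, -5.5, 1.1, 0], [0.3, -6, 0.9, 0], [0.3, -6, 0.9, 0]]}}

```text
time: 15.2
tool_pos: [0.5883, 0.0371, 0.0781]
tool_rot: [0.023, 0.14, 0.99, 0.019]
contact_force: [-1.3, 6.1, 7.1]
gripper_width: 0.181
```

```bash
python3 f.py
```

```text
15.4 [-1.39  4.21  7.58] [0.5882 0.0366 0.0781] 0.17773426603775808
along unit y 3.67 pos along 195.16 across 555.89 tilt [ 0.051  0.03  -0.998]
```

Emit:
{"api": "step_arm", "payload": {"steps": [[0.3, -6, 0.8, 0], [0.3, -6.5, 0.7, 0], [0.3, -6.5, 0.7, 0]]}}

```text
time: 15.7
tool_pos: [0.5846, 0.0243, 0.0781]
tool_rot: [0.025, 0.14, 0.99, 0.025]
contact_force: [-0.7, 4.5, 6.4]
gripper_width: 0.177
```

```bash
python3 f.py
```

```text
15.9 [-1.44  3.77  7.13] [0.5844 0.0236 0.0781] 0.1828884591476835
along unit y 3.24 pos along 181.69 across 555.8 tilt [ 0.057  0.041 -0.998]
```

Emit:
{"api": "step_arm", "payload": {"steps": [[0.3, -6, 0.8, 0], [0.3, -6.5, 0.7, 0], [0.3, -6.5, 0.7, 0]]}}

```text
time: 16.2
tool_pos: [0.5809, 0.0113, 0.0781]
tool_rot: [0.027, 0.14, 0.989, 0.031]
contact_force: [-1.0, 5.9, 8.2]
gripper_width: 0.176
```

```bash
python3 f.py
```

```text
16.4 [-1.41  4.1   7.84] [0.5807 0.0106 0.0781] 0.17705614644782858
along unit y 3.56 pos along 168.21 across 555.78 tilt [ 0.062  0.052 -0.997]
```

Emit:
{"api": "step_arm", "payload": {"steps": [[0.3, -6, 0.5, 0], [0.3, -6, 0.6, 0]]}}

```text
time: 16.6
tool_pos: [0.5785, 0.003, 0.0781]
tool_rot: [0.029, 0.14, 0.989, 0.034]
contact_force: [-2.2, 5.2, 7.5]
gripper_width: 0.178
```

```bash
python3 f.py
```

```text
16.8 [-1.9   4.17  7.43] [0.5784 0.0025 0.0781] 0.1822783811760395
along unit y 3.49 pos along 159.72 across 555.71 tilt [ 0.066  0.058 -0.996]
```

Emit:
{"api": "step_arm", "payload": {"steps": [[0.3, -5, 0.6, 0], [0.3, -5, 0.6, 0]]}}

```text
time: 17.0
tool_pos: [0.5766, -0.0033, 0.0781]
tool_rot: [0.03, 0.14, 0.989, 0.038]
contact_force: [-0.7, 4.9, 7.3]
gripper_width: 0.183
```

```bash
python3 f.py
```

```text
17.2 [-1.01  4.23  7.1 ] [ 0.5766 -0.0038  0.0781] 0.176139693794084
along unit y 3.8 pos along 153.2 across 555.67 tilt [ 0.069  0.065 -0.995]
```

Emit:
{"api": "step_arm", "payload": {"steps": [[0.3, -4, 0.7, 0], [0.3, -4, 0.7, 0]]}}

```text
time: 17.4
tool_pos: [0.5762, -0.0047, 0.0782]
tool_rot: [0.032, 0.141, 0.988, 0.045]
contact_force: [1.6, 11.7, 5.6]
gripper_width: 0.176
```

```bash
python3 f.py
```

```text
17.6 [ 1.63 11.18  5.62] [ 0.5762 -0.0046  0.0782] 0.17940983041677525
along unit y 11.2 pos along 152.33 across 555.58 tilt [ 0.075  0.08  -0.994]
```

```bash
cat > sl.py <<'E'
from h import *
th=np.radians(-15.8);c=np.array([.6222,.0157]);Rm=np.array([[np.cos(th),-np.sin(th)],[np.sin(th),np.cos(th)]])
im0=np.load("top0.npz")["W"]
def ext(W,n):
    P=W.reshape(-1,3);q=(P[:,:2]-c)@Rm
    m=(np.abs(q[:,0]+.0405)<.018)&(P[:,2]>.048)&(P[:,2]<.06)&(np.abs(q[:,1])<.2)
    y=q[m,1];print(n,m.sum(),"min y %.4f"%np.percentile(y,.5),"max %.4f"%y.max())
ext(im0,"top0");ext(np.load("side0.npz")["W"],"side0")
for n in("top","side"):
    im,d=grab_frame(n);ext(cloud(n,d),n)
E
python3 sl.py
```

```text
top0 925 min y -0.0764 max 0.0756
side0 652 min y -0.0813 max 0.0755
top 241 min y -0.1026 max 0.0759
side 597 min y -0.1416 max 0.0024
```

The side camera shows the slide out by 60 mm, at its stop. Withdraw the pin.

Emit:
{"api": "step_arm", "payload": {"steps": [[0, 1, -2, 0], [0, 1, -4, 0], [0, 1, -6, 0], [0, 1, -8, 0], [0, 0, -10, 0], [0, 0, -10, 0], [0, 0, -20, 0], [0, 0, -20, 0]]}}

```text
time: 18.5
tool_pos: [0.5674, -0.0068, 0.1571]
tool_rot: [0.027, 0.141, 0.989, 0.045]
contact_force: [-0.2, -0.4, -0.5]
gripper_width: 0.178
```

```bash
python3 f.py
python3 - <<'E'
from h import *
s=state();im,d=grab_frame("wrist");np.savez("w5",im=im,W=cloud("wrist",d,s),pos=s["tool_pos"],rot=s["tool_rot"]);cv2.imwrite("pics/w5.png",im[...,::-1])
shift(s,[.4781,-.3099,.15],104)
E
python3 sl.py
```

```text
18.7 [ 0.33 -0.03 -0.04] [ 0.568  -0.0068  0.1565] 0.18061628690708206
along unit y 0.06 pos along 148.0 across 548.24 tilt [ 0.067  0.081 -0.994]
tool pos [ 0.568  -0.0068  0.1565] tool z [ 0.067  0.081 -0.994] y heading 73.87
shift mm [   1.1 -315.3  -24. ] turn -30.13
top0 925 min y -0.0764 max 0.0756
side0 652 min y -0.0813 max 0.0755
top 419 min y -0.1105 max 0.0760
side 697 min y -0.1421 max 0.0732
```

View pics/w5.png

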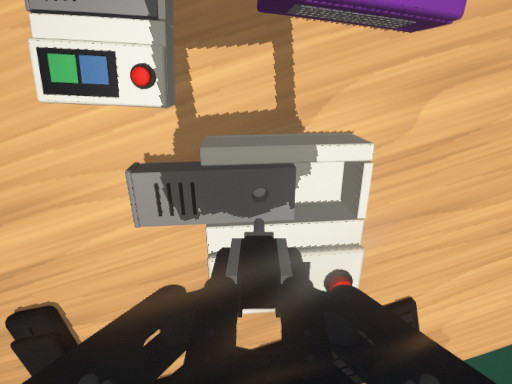

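The slide is out to the left with the hole at (260,193). The pin tip at (258,221) sits the same in the gripper as before, so it has not slipped. Back to the stand.

Emit:
{"api": "step_arm", "payload": {"steps": [[0, -25, -2, 0], [0, -40, -3, 0], [0, -40, -3, 0], [0, -40, -3, 0], [0, -40, -3, 0], [0, -40, -3, 0], [0, -40, -3, 0], [0, -35, -3, 0]]}}

```text
time: 19.65
tool_pos: [0.477, -0.2985, 0.1375]
tool_rot: [0.019, 0.137, 0.989, 0.048]
contact_force: [1.0, -0.2, -0.7]
gripper_width: 0.179
```

```bash
cat > st.py <<'E'
from h import *
s=state();M=rot(s["tool_rot"]);p=np.array([.0226,.0087,1]);p/=np.linalg.norm(p)
tip=s["tool_pos"]+M@(np.array([0,0,-.019])+.0604*p)
print("F",np.round(s["contact_force"],1),"tip",np.round(tip*1000,1),"pin axis",np.round(M@p,3),"tool z",np.round(M[:,2],3))
for z in(.047,.032,.002): print(z,"shift for tip over hole",np.round(M.T@(np.array([.4781,-.3099,z])-tip)*1000,1))
E
python3 st.py
```

```text
F [ 1.  -0.2 -0.7] tip [ 477.9 -293.8   96.4] pin axis [ 0.031  0.105 -0.994] tool z [ 0.05   0.09  -0.995]
0.047 shift for tip over hole [ -3.4 -20.3  47.7]
0.032 shift for tip over hole [ -3.  -21.8  62.6]
0.002 shift for tip over hole [ -2.3 -24.8  92.4]
```

Emit:
{"api": "step_arm", "payload": {"steps": [[-1.5, -10, 5, 0], [-1.5, -10, 12, 0], [0, 0, 12, 0], [0, 0, 12, 0], [0, 0, 3, 0], [0, 0, 0, 0]]}}

```text
time: 20.25
tool_pos: [0.4742, -0.313, 0.0824]
tool_rot: [0.015, 0.138, 0.989, 0.052]
contact_force: [0.7, -0.3, -0.2]
gripper_width: 0.175
```

```bash
python3 st.py
python3 - <<'E'
from h import *
s=state();im,d=grab_frame("wrist");h=proj("wrist",[.4781,-.3099,.032],s)[0];print(h)
x0,y0=int(h[0])-75,int(h[1])-55;print(x0,y0)
a=cv2.resize(im[y0:y0+110,x0:x0+150],None,fx=5,fy=5,interpolation=cv2.INTER_CUBIC);cv2.imwrite("pics/w6.png",a[...,::-1])
E
```

```text
F [ 0.7 -0.3 -0.2] tip [ 474.9 -308.1   41.3] pin axis [ 0.024  0.112 -0.993] tool z [ 0.044  0.098 -0.994]
0.047 shift for tip over hole [-3.7 -0.3 -5.7]
0.032 shift for tip over hole [-3.5 -1.9  9.2]
0.002 shift for tip over hole [-3.  -5.1 39. ]
[256.55303991 219.47166016]
181 164
```

View pics/w6.png

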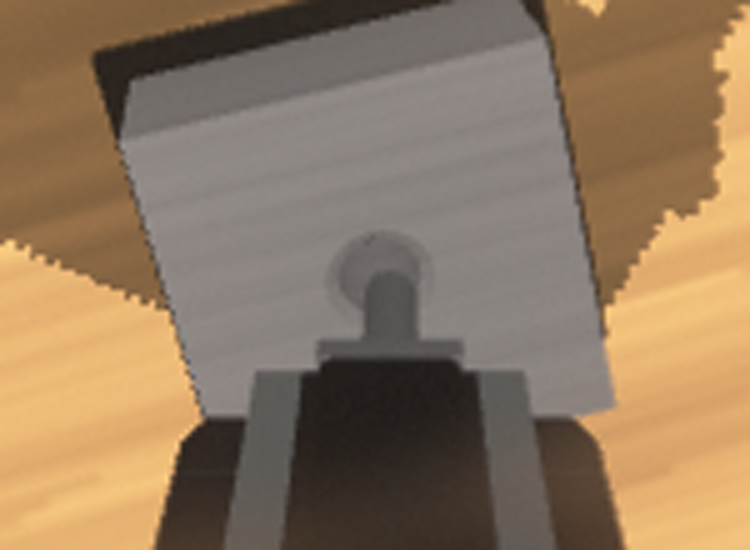

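The hole is at about (257,219) full-frame and the tip, above it, at about (259,220). I'll correct by roughly (-3.5, -3) and go in along the pin's axis.

Emit:
{"api": "step_arm", "payload": {"steps": [[-3.5, -3, 0, 0], [0, 0, 4, 0], [0, 0, 3, 0], [0, 0, 0, 0]]}}

```text
time: 20.7
tool_pos: [0.4789, -0.3162, 0.0768]
tool_rot: [0.016, 0.137, 0.989, 0.051]
contact_force: [1.0, -0.8, -0.3]
gripper_width: 0.174
```

```bash
python3 st.py
```

```text
F [ 1.  -0.8 -0.3] tip [ 479.7 -311.4   35.7] pin axis [ 0.027  0.11  -0.994] tool z [ 0.046  0.095 -0.994]
0.047 shift for tip over hole [  1.7   2.2 -11.2]
0.032 shift for tip over hole [2.  0.6 3.7]
0.002 shift for tip over hole [ 2.6 -2.5 33.6]
```

Emit:
{"api": "step_arm", "payload": {"steps": [[1.7, -0.3, 2, 0], [0, 0, 3, 0], [0, 0, 3, 0], [0, 0, 0, 0]]}}

```text
time: 21.1
tool_pos: [0.4775, -0.3155, 0.0686]
tool_rot: [0.017, 0.137, 0.989, 0.05]
contact_force: [-1.1, 0.6, -0.0]
gripper_width: 0.183
```

```bash
python3 st.py
```

```text
F [-1.1  0.6 -0. ] tip [ 478.3 -310.7   27.5] pin axis [ 0.028  0.109 -0.994] tool z [ 0.047  0.095 -0.994]
0.047 shift for tip over hole [  0.    2.8 -19.4]
0.032 shift for tip over hole [ 0.3  1.2 -4.5]
0.002 shift for tip over hole [ 0.9 -1.9 25.4]
```

Emit:
{"api": "step_arm", "payload": {"steps": [[0, -0.4, 3, 0], [0, -0.4, 3, 0], [0, -0.4, 3, 0], [0, 0, 0, 0]]}}

```text
time: 21.5
tool_pos: [0.4776, -0.3155, 0.0586]
tool_rot: [0.017, 0.137, 0.989, 0.051]
contact_force: [-0.2, 0.2, -1.0]
gripper_width: 0.174
```

```bash
python3 st.py
```

```text
F [-0.2  0.2 -1. ] tip [ 478.4 -310.6   17.5] pin axis [ 0.028  0.11  -0.994] tool z [ 0.047  0.096 -0.994]
0.047 shift for tip over hole [ -0.1   3.7 -29.3]
0.032 shift for tip over hole [  0.2   2.1 -14.4]
0.002 shift for tip over hole [ 0.8 -1.  15.5]
```

No contact, 14.5 mm in. Use the hole's wall to straighten the tilt that the push built up: push gently towards +y.

Emit:
{"api": "step_arm", "payload": {"steps": [[0, 4, 0, 0], [0, 4, 0, 0], [0, 4, 0, 0], [0, 4, 0, 0], [0, 4, 0, 0]]}}

```text
time: 22.0
tool_pos: [0.4792, -0.3092, 0.0594]
tool_rot: [0.016, 0.135, 0.99, 0.033]
contact_force: [-3.5, -11.5, -6.2]
gripper_width: 0.178
```

```bash
python3 st.py
```

```text
F [ -3.5 -11.5  -6.2] tip [ 479.7 -305.9   18.2] pin axis [ 0.02   0.075 -0.997] tool z [ 0.04   0.06  -0.997]
0.047 shift for tip over hole [ -0.2  -2.3 -29.1]
0.032 shift for tip over hole [  0.2  -3.4 -14.1]
0.002 shift for tip over hole [ 0.8 -5.4 15.8]
```

Emit:
{"api": "step_arm", "payload": {"steps": [[0, 4, 0.4, 0], [0, 4, 0.4, 0], [0, 4, 0.4, 0], [0, 4, 0.4, 0], [0, 4, 0.4, 0], [0, 4, 0.4, 0], [0, 4, 0.4, 0]]}}

```text
time: 22.7
tool_pos: [0.4798, -0.3071, 0.0596]
tool_rot: [0.013, 0.133, 0.991, 0.0]
contact_force: [-3.8, -11.9, -3.8]
gripper_width: 0.183
```

```bash
python3 st.py
```

```text
F [ -3.8 -11.9  -3.8] tip [ 479.7 -306.4   18.2] pin axis [ 0.007  0.011 -1.   ] tool z [ 0.027 -0.003 -1.   ]
0.047 shift for tip over hole [ -0.2  -3.7 -28.8]
0.032 shift for tip over hole [  0.2  -3.7 -13.8]
0.002 shift for tip over hole [ 1.  -3.9 16.2]
```

Upright again. Re-centre and lower until home.

Emit:
{"api": "step_arm", "payload": {"steps": [[0.2, -3.2, 0, 0], [0, 0, 3, 0], [0, 0, 3, 0], [0, 0, 3, 0], [0, 0, 2, 0]]}}

```text
time: 23.2
tool_pos: [0.4795, -0.3097, 0.0484]
tool_rot: [0.014, 0.133, 0.991, 0.001]
contact_force: [0.3, -0.0, 0.1]
gripper_width: 0.178
```

```bash
python3 st.py
```

```text
F [ 0.3 -0.   0.1] tip [ 479.5 -308.9    7. ] pin axis [ 0.008  0.012 -1.   ] tool z [ 0.028 -0.003 -1.   ]
0.047 shift for tip over hole [ -0.   -1.1 -40. ]
0.032 shift for tip over hole [  0.4  -1.2 -25. ]
0.002 shift for tip over hole [ 1.2 -1.3  5. ]
```

Emit:
{"api": "step_arm", "payload": {"steps": [[0.5, -0.6, 2, 0], [0, 0, 1.5, 0], [0, 0, 1, 0], [0, 0, 1, 0]]}}

```text
time: 23.6
tool_pos: [0.479, -0.3095, 0.0428]
tool_rot: [0.013, 0.132, 0.991, 0.001]
contact_force: [-4.6, 2.8, 10.9]
gripper_width: 0.179
```

Emit:
{"api": "step_arm", "payload": {"steps": [[0, 0, 0.8, 0], [0, 0, 0.6, 0]]}}

```text
time: 23.8
tool_pos: [0.4794, -0.3097, 0.0429]
tool_rot: [0.013, 0.132, 0.991, 0.001]
contact_force: [-1.5, 0.3, 3.6]
gripper_width: 0.18
```

Home: resting force, with the TCP at the same height as when grasped. Let go and lift.

Emit:
{"api": "step_arm", "payload": {"steps": [[0, 0, 0, 0], [0, 0, 0, 0], [0, 0, 0, 0], [0, 0, 0, 0], [0, 0, 0, 0]], "claw": 60}}

```text
time: 24.3
tool_pos: [0.4795, -0.3099, 0.0422]
tool_rot: [0.014, 0.132, 0.991, 0.001]
contact_force: [-0.6, -0.4, -0.2]
gripper_width: 0.6
```

Emit:
{"api": "step_arm", "payload": {"steps": [[0, 0, -5, 0], [0, 0, -15, 0], [0, 0, -25, 0], [0, 0, -25, 0], [0, 0, -30, 0], [0, 0, -30, 0], [0, 0, -20, 0], [0, 0, 0, 0]]}}

```text
time: 25.1
tool_pos: [0.4753, -0.3097, 0.2051]
tool_rot: [0.016, 0.132, 0.991, -0.0]
contact_force: [-0.3, 0.1, 0.3]
gripper_width: 0.596
```

```bash
python3 - <<'E'
from h import *
s=state();print(s["time"],s["tool_pos"],s["contact_force"],s["gripper_width"])
im,d=grab_frame("wrist");W=cloud("wrist",d,s);P=W.reshape(-1,3);n=np.hypot(P[:,0]-.478,P[:,1]+.311)<.03
m=n&(P[:,2]>.07)&(P[:,2]<.095);print(m.sum(),cv2.minAreaRect((P[m,:2]*1000).astype(np.float32)),np.median(P[m,2]),P[m,2].std())
a=im
b,d2=grab_frame("side");cv2.imwrite("pics/end.png",np.hstack([a[60:330,110:400],b[60:330,120:420]])[...,::-1])
for l in["mug","mouse","stamp"]:
    W2=cloud("side",d2)
    for q in boxes_of("side",l)[:1]: print(l,np.round(q["box"]),round(q["p"],2))
E
python3 sl.py
```

```text
25.1 [ 0.47533476 -0.30970593  0.20508388] [-0.2622824   0.11768321  0.33879713] 0.5961202336720667
298 ((478.527099609375, -309.5440673828125), (15.552165031433105, 16.540678024291992), 75.0215072631836) 0.07726460608511379 0.0016036329113037343
mouse [347. 281.  52.  32.] 0.76
stamp [268.  99.  19.  18.] 0.62
top0 925 min y -0.0764 max 0.0756
side0 652 min y -0.0813 max 0.0755
top 936 min y -0.1366 max 0.0759Traceback (most recent call last):
  File "sl.py", line 10, in <module>
    im,d=grab_frame(n);ext(cloud(n,d),n)
                       ~~~^^^^^^^^^^^^^^
  File "sl.py", line 7, in ext
    y=q[m,1];print(n,m.sum(),"min y %.4f"%np.percentile(y,.5),"max %.4f"%y.max())
                                          ~~~~~~~~~~~~~^^^^^^
    return _quantile_unchecked(
        a, q, axis, out, overwrite_input, method, keepdims, weights)
    return _ureduce(a,
                    func=_quantile_ureduce_func,
    ...<5 lines>...
                    overwrite_input=overwrite_input,
                    method=method)
    r = func(a, **kwargs)
    result = _quantile(arr,
                       quantiles=q,
    ...<2 lines>...
                       out=out,
                       weights=wgt)
    slices_having_nans = np.isnan(arr[-1, ...])
                                  ~~~^^^^^^^^^
IndexError: index -1 is out of bounds for axis 0 with size 0
```

View pics/end.png

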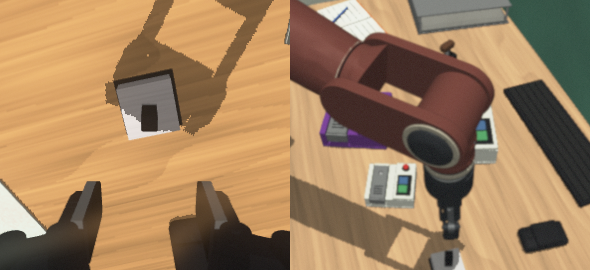

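The pin stands upright in the stand (crop (150,118)) with its top at 77.3 mm; it was 77.0 mm at the start. The slide is out 60.2 mm by the unobstructed top camera. The gripper is clear of everything.

```bash
python3 -c "
from plant import job_done;print(job_done())"
```

```text
the job is handed in; nothing more can be done
None
```

I handed the job in at about 25 s on the robot's clock. The filter slide is out to its stop and the pin tool is back in its stand.

- **Press and push:** I held the button at about 6.5–7.8 N (roughly 4.5–5.8 mm down) while pushing. At the stop it read 5.6 N with 11.2 N of push, about 17 N together and the highest I read on the monitor. At that moment friction of the pin against the hole wall may have lowered the press reading.
- **Slide:** The top camera shows it out 60.2 mm after release, and the side camera showed 60.8 mm just after the pin was withdrawn. The last side-camera check failed because the arm blocked the view.
- **Pin tool:** The push had tilted it about 6°, so I straightened it against the wall of the stand's hole with about 12 N before lowering it. Its top now measures 77.3 mm, against 77.0 mm at the start, and the gripper is open and clear with no force reading.
- **Mug, mouse and stamp:** The arm never went near them. The mouse's box is where it was; the stamp was found, but I had no reliable earlier side-camera box to compare it with. The detector did not find the mug in the last picture, where the arm covers most of that area.

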